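# Set the kiln timer's deep-set keys with a marker

### The job

The kiln timer's three keys sit too deep for fingers, so use the blue-and-white marker: first lay it in the sloping wooden rest and let go, then take it again by its raised end. With the marker's lower end press the three keys fully down one at a time, letting each come up again: first the round one, then the square one, last the triangular one. Finally lay the marker back in the sloping rest and leave the tape, the wood block and the small dark jar where they are.

Things in the scene. Friction and masses are not known exactly. Their poses are not given: they have to be found in the camera images.
- marker: loose blue-and-white marker pen, a rod 135 mm long and about 16 mm thick, 20 g, at first lying flat on the desk, its length running roughly left and right as the robot sees it. Its y axis runs along the rod; at the start its z axis points up. It may roll about its own axis. The origin lies on its skin at mid-length, 8 mm from the centre line, so use point marker_mid. Either end may go down and press
- marker_mid (a point): the middle of the marker, on its centre line; the ends are 68 mm from it along the marker's y axis, both ways
- rest: fixed dark wooden marker rest: base plate 115 x 64 x 10 mm carrying a sloping V trough. Origin at the centre of the base's underside on the desk; z up; the trough rises at 45 degrees towards the rest's +x, which points roughly to the robot's left
- cradle: the rest's V trough. Origin at its low end, on the centre line of a marker lying in it, against the end stop (x = 0), 30 mm above the desk. x runs up the 45 degree slope, y is level, z points out of the open side. The V is 73 mm long, 42 mm wide at its mouth; its edges reach 8 mm above the centre line. The upper 60 mm of a marker lying home is free in the air, to be gripped from above
- cradle_mid (a point): where the middle of the marker (point marker_mid) is when it lies home in the trough, whichever end is down
- timer: fixed kiln timer: a low grey console with a dark display strip along the robot's side of its top, 110 mm (x) by 240 mm (y), 34 mm high. Origin at the centre of its underside; x points roughly away from the robot, z up
- round_unit: fixed on the timer's top: a black collar, round outside and inside, 42 mm outside and 32 mm inside diameter, 22 mm high, open at the top, a white spring key of the same outline sunk in it. Origin: centre of the collar's underside, 34 mm above the desk. The three units stand in a row along the timer's y axis, 72 mm apart, in any order
- square_unit: fixed on the timer's top: a black collar, square, 42 mm outside and 32 mm inside, 22 mm high, open at the top, a white spring key of the same outline sunk in it. Origin: centre of the collar's underside, 34 mm above the desk. The three units stand in a row along the timer's y axis, 72 mm apart, in any order
- triangle_unit: fixed on the timer's top: a black collar, an equal-sided triangle, its sides 73 mm outside and 55 mm inside (a 32 mm circle fits inside), one side facing the robot and a corner pointing along the timer's +x, 22 mm high, open at the top, a white spring key of the same outline sunk in it. Origin: centre of the collar's underside, 34 mm above the desk. The three units stand in a row along the timer's y axis, 72 mm apart, in any order
- round_key_top (a point): centre of the top face of the round key; when the key is up this lies 45 mm above the desk, 11 mm below the collar's rim; it goes down with the key. The key's face is at least 24 mm across
- square_key_top (a point): centre of the top face of the square key; when the key is up this lies 45 mm above the desk, 11 mm below the collar's rim; it goes down with the key. The key's face is at least 24 mm across
- triangle_key_top (a point): centre of the top face of the triangle key; when the key is up this lies 45 mm above the desk, 11 mm below the collar's rim; it goes down with the key. The key's face is at least 24 mm across
- round_key (a joint): how far the round key is pressed, m: 0 up, 0.008 fully down; more than 0.005 held for 0.1 s counts as a press. A spring pushes it up with 1.4 N at the top and 5 N at the bottom
- square_key (a joint): how far the square key is pressed, m: 0 up, 0.008 fully down; more than 0.005 held for 0.1 s counts as a press. A spring pushes it up with 1.4 N at the top and 5 N at the bottom
- triangle_key (a joint): how far the triangle key is pressed, m: 0 up, 0.008 fully down; more than 0.005 held for 0.1 s counts as a press. A spring pushes it up with 1.4 N at the top and 5 N at the bottom
- masking_tape: loose roll of cream masking tape, 98 mm across, 25 mm high, a bystander; origin at the centre of its underside
- wood_block: loose brown wooden sanding block, 45 x 75 x 35 mm, a bystander; origin at the centre of its underside
- gold_jar: loose small dark round jar, 51 mm across, 44 mm high, a bystander; origin at the centre of its underside
Things that resemble listed ones, but are neither listed nor needed, are in the scene too. There is more than one size of the marker; the job needs the larger.

How it is judged:
By the outcome, as a careful person would: the job done as asked, in the order asked, and still so for the second after the job is handed in, with the robot touching nothing.
It also fails if it takes over 61 s, if anything falls off the work surface, if the arm or the gripper's body presses on something with over 40 N, if the wrist force passes 120 N, or if a joint passes its speed limit or range.

### The arm

A 7-joint arm with a two-finger parallel gripper is mounted at the origin on a cart in front of the work surface, level with it; the furniture and walls round the work are solid. World frame = base frame: x ahead of the robot, y to its left, z up, the work surface at z = 0. Lengths are in m, angles in degrees, forces in N, time in s.
With the tool pointing down it reaches from about 0.425 to 0.925 m from the base axis. Payload 6.8 kg.
Tool frame: the origin (TCP) lies on the mounting face of the last link; the fingertips stand 182 mm ahead of it and the grasp point (between the pads) lies 163 mm ahead of it; z points along the fingers, y is the direction in which the jaws open and shut (so a half turn about z gives the same grasp; the last joint's range is limited). The gripper opens to 88 mm and grips with 3 to 60 N. Pads are 20 mm wide; open, the fingers measure 115 mm over their backs; the gripper's body (75 mm by 178 mm) begins 61 mm behind the grasp point.
Start: joints at [60.671, 27.33, 1.283, 89.118, -0.659, 63.558, -4.761], TCP at [0.265, -0.621, 0.405] pointing down, gripper open.
Joint ranges: [-169.35, 169.35], [-19.33, 120.38], [-80.79, 83.38], [13.8, 139.57], [-78.32, 258.32], [9.67, 109.79], [-169.56, 169.56]. Speed limits (degrees/s): [136.94, 136.94, 180, 180, 180, 180, 180].

### API

Orientations are given as [roll, pitch, yaw] about the fixed x, y, z axes, in that order (R = Rz(yaw) Ry(pitch) Rx(roll)).
In Python, from cell import get_state, cams, finish_job gives the robot as it stands.
- The arm moves only by the tool jog_arm, never from a script. Its arguments are lists of equal length, an entry for each row: "turn": the turn, a rotation vector about the world's x, y, z as a fraction of full scale, a list of three; "slide": the shift along the world's x, y, z as a fraction of full scale, a list of three; "hand": the closure, from 0 (fully open) to 1 (shut). A call has 1 to 8 rows; each row is the pose to reach, as a shift and turn from the pose commanded when the call began, turning the shorter way round; what a row does not reach only later rows make up. Full scale, the value 1, is 50 cm for a shift and 180 degrees for a turn. A row lasts 1/10 s, in which the tool goes at most 50 mm and 8.59 degrees, less where a joint would pass 70% of its speed; a pose out of reach is approached as far as the arm can. A call with a number of a shift or a turn outside -1 to 1 is refused whole. A call with a gripper value outside its range is refused whole. The fingers move at their own pace and stop on an object; "newtons" is the grip in N (left out, the last holds). Time passes only in rows, so rows that repeat a pose let the fingers close. It gives the time, the measured TCP pose, the force and the opening at its end, in the units of the state.
- get_state(): the state, without advancing time (a new reading comes with each control period).
- cams.get_image(name): name is "scene" or "top" or "wrist"; returns the picture (384x512x3 uint8, blue, green, red); there is no depth.
- cams.camera_info(name): a dict with "intrinsics" (3x3 intrinsics, pixels), "view" (4x4, takes a point from world to camera coordinates); the wrist camera has in their place "tool_from_camera" (4x4, takes a point from camera to tool coordinates, whose origin is the TCP and whose axes are the flange's). Camera axes: x right, y up, looking along -z (the intrinsics and any distortion apply to the point x, -y, -z); pixel columns grow to the right and rows downward; lengths in m; the calibration is good to about 2 mm. A picture is of the moment at which its call begins: read the wrist's pose just before it. camera_info takes no time and is no camera call.
- finish_job(): hands the job in, once; it reports no verdict.
The state is a dict: "t": time; "q": joint angles; "qd": joint speeds; "effort": joint torques, N m; "tcp_pos": TCP position; "eef_rot": TCP orientation; "wrist_force": force on the tool from outside, world axes, zero at the start; "moment": the same for the moment, N m; "width": finger opening in m.
Only numpy, scipy, OpenCV 4.12 (cv2) and the standard library are available. Lean on these libraries where they do the work, as an engineer would, in place of code of your own. Each camera call takes 0.05 s, during which the arm holds its last target. There are 200 camera calls.

## Working session

There is one attempt and no reset: what is moved stays moved. The work goes in short steps, Python scripts to look and compute and a tool call to move; the robot and the scene stay as the last step left them, time stands still between calls to the robot, and variables do not carry over. Pictures are saved under pics/ and viewed, about 8 in all and at most 12, crops included, and the job is handed in when it is done.

Besides the shell and the picture viewer there is one more tool, called after "Emit:" by a JSON object that holds its "api" and its "payload". jog_arm: Moves the arm, as the interface text tells. Shift numbers are shares of 50 cm and turn numbers shares of 180 degrees, none past 1 either way. Its arguments: {"type":"object","properties":{"turn":{"type":"array"},"slide":{"type":"array"},"hand":{"type":"array"},"newtons":{"type":"number"}},"required":["turn","slide","hand"]}

```bash
mkdir -p pics; ls; python3 - <<'E'
from cell import get_state, cams
import cv2
s=get_state();print(s)
for n in("scene","top"):
    cv2.imwrite(f"pics/{n}0.png",cv2.resize(cams.get_image(n),(800,600),interpolation=cv2.INTER_CUBIC))
for n in("scene","top","wrist"):print(n,cams.camera_info(n))
E
```

```text
pics
{'t': 0.0, 'q': array([60.66893674, 27.37482249,  1.28072202, 89.17792321, -0.6586736 ,
       63.55736709, -4.76284447]), 'qd': array([ 0.04613473,  0.02573884,  0.0103487 , -0.00829809,  0.09176336,
        0.03201102, -0.02637361]), 'effort': array([ 2.26067091e-04, -5.82853854e+01,  1.53490305e+00, -2.72605473e+01,
       -5.42859966e-02,  1.71066995e-02,  1.95048333e-04]), 'tcp_pos': array([ 0.26512553, -0.62045327,  0.40369593]), 'eef_rot': array([-1.79897567e+02,  8.14892972e-03,  2.31365068e+01]), 'wrist_force': array([-0.38532039,  0.05898605,  0.62079245]), 'moment': array([-0.00172798,  0.02355815, -0.02694434]), 'width': 0.08773470829109875}
scene {'intrinsics': array([[375.46694382,   0.        , 252.16144763],
       [  0.        , 375.46694382, 188.94301206],
       [  0.        ,   0.        ,   1.        ]]), 'view': array([[-0.86360859, -0.50414226, -0.00455862,  0.47958649],
       [ 0.25936102, -0.45200946,  0.85347484, -0.19828163],
       [-0.43233328,  0.73588588,  0.52111411, -1.01187728],
       [ 0.        ,  0.        ,  0.        ,  1.        ]])}
top
[... 358 characters left out ...]
1.87357141e-01,  3.15935715e-03,  9.82286781e-01,
        -9.09207221e-01],
       [ 0.00000000e+00,  0.00000000e+00,  0.00000000e+00,
         1.00000000e+00]])}
wrist {'intrinsics': array([[301.84276828,   0.        , 259.66232271],
       [  0.        , 301.84276828, 192.43337827],
       [  0.        ,   0.        ,   1.        ]]), 'tool_from_camera': array([[-1.36528866e-03,  9.56831842e-01,  2.90638887e-01,
         7.94658933e-02],
       [ 9.99999023e-01,  1.39400920e-03,  1.08226883e-04,
         1.54180583e-04],
       [-3.01598354e-04,  2.90638751e-01, -9.56832810e-01,
         2.05831264e-02],
       [ 0.00000000e+00,  0.00000000e+00,  0.00000000e+00,
         1.00000000e+00]])}
```

View pics/top0.png

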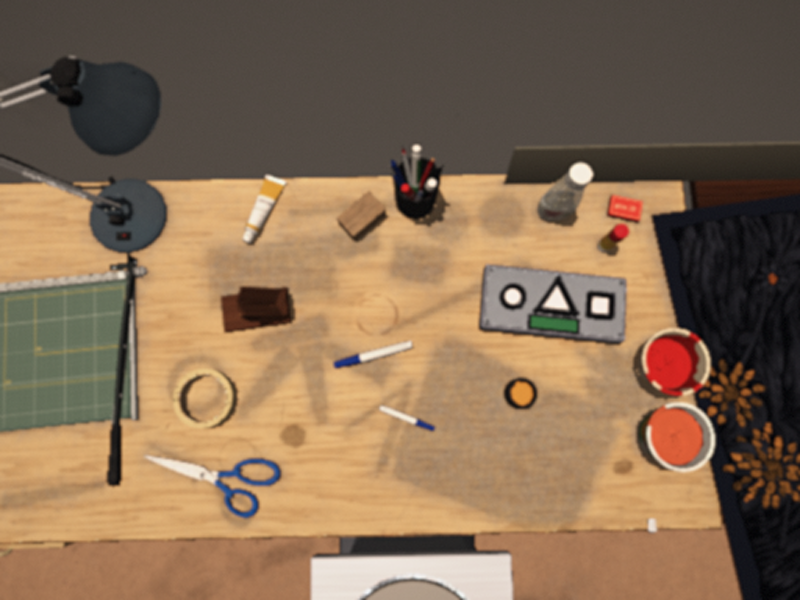

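View pics/scene0.png

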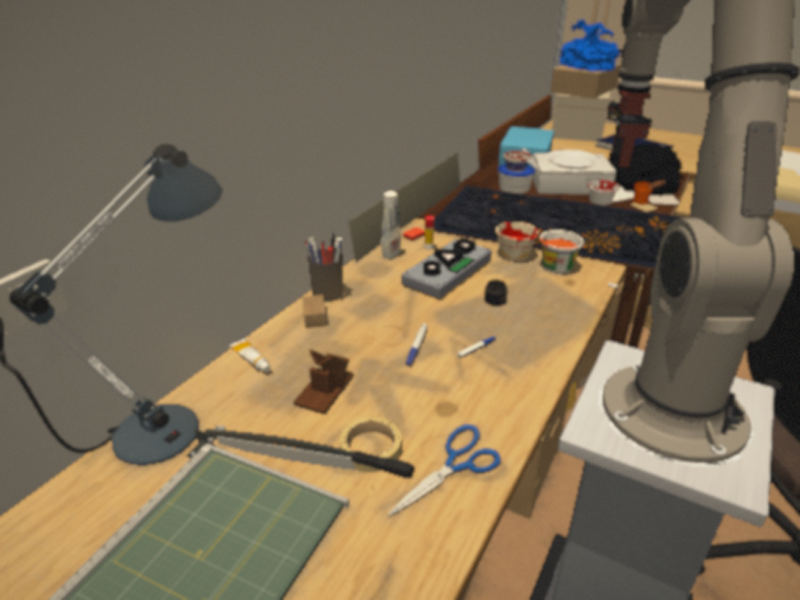

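The top view (800 px scale) shows the large marker from (336,362) blue to (411,346) white. The rest is around (257,310) and the timer around (553,303). Its keys are round (512,296), triangle (557,297) and square (600,305). The scene view shows the same layout, with the rest at (325,380) and the marker at (417,345).

```bash
cat > h.py <<'E'
import numpy as np, cv2
from cell import get_state, cams
from scipy.spatial.transform import Rotation as R
def cam(name,s=None):
    i=cams.camera_info(name)
    if name=="wrist":
        s=s or get_state(); T=np.eye(4);T[:3,:3]=R.from_euler('xyz',s["eef_rot"],degrees=True).as_matrix();T[:3,3]=s["tcp_pos"]
        C=T@i["tool_from_camera"]
    else: C=np.linalg.inv(i["view"])
    return i["intrinsics"],C
def ray(c,px):
    K,C=c; d=np.array([(px[0]-K[0,2])/K[0,0],-(px[1]-K[1,2])/K[1,1],-1.]); return C[:3,3],C[:3,:3]@d
def plane(c,px,z):
    o,d=ray(c,px); return o+d*(z-o[2])/d[2]
def proj(c,P):
    K,C=c; p=C[:3,:3].T@(np.asarray(P)-C[:3,3]); return np.array([K[0,2]-K[0,0]*p[0]/p[2], K[1,2]+K[1,1]*p[1]/p[2]])
def tri(a,pa,b,pb):
    o1,d1=ray(a,pa);o2,d2=ray(b,pb);d1/=np.linalg.norm(d1);d2/=np.linalg.norm(d2)
    t=np.linalg.lstsq(np.c_[d1,-d2],o2-o1,rcond=None)[0];p,q=o1+d1*t[0],o2+d2*t[1];return (p+q)/2,np.linalg.norm(p-q)
E
python3 - <<'E'
from h import *
np.set_printoptions(precision=4,suppress=True)
k=512/800
t=cam("top");s=cam("scene")
P=lambda x,y,z:plane(t,(x*k,y*k),z)
print("marker",P(336,362,.008),P(411,346,.008))
print("tri mk",tri(t,(336*k,363*k),s,(410*k,361*k)),tri(t,(411*k,346*k),s,(425*k,328*k)))
for n,p in dict(r=(512,296),t=(557,299),s=(600,305)).items():print(n,P(*p,.05))
print("tri keys",tri(t,(512*k,296*k),s,(433*k,268*k)),tri(t,(600*k,305*k),s,(465*k,244*k)))
print("timer corners",[P(*p,.034) for p in((485,265),(626,278),(621,341),(481,331))])
print("base corners",[P(*p,.01) for p in((222,296),(224,331),(291,322))])
print("block",P(361,216,.035),"jar",P(520,392,.044),"tape",P(205,398,.02),"cup",P(417,180,.1))
E
```

```text
marker [0.4583 0.1192 0.008 ] [ 0.4827 -0.0072  0.008 ]
tri mk (array([0.4541, 0.1179, 0.0107]), np.float64(0.004973394829739809)) (array([ 0.4839, -0.0071,  0.0012]), np.float64(0.0009463474068967054))
r [ 0.5568 -0.1737  0.05  ]
t [ 0.5503 -0.2471  0.05  ]
s [ 0.5389 -0.3167  0.05  ]
tri keys (array([ 0.5557, -0.1756,  0.0447]), np.float64(0.0045595229842665085)) (array([ 0.538 , -0.3172,  0.0495]), np.float64(0.0021119772561907064))
timer corners [array([ 0.6141, -0.1344,  0.034 ]), array([ 0.5869, -0.3697,  0.034 ]), array([ 0.481 , -0.3517,  0.034 ]), array([ 0.5022, -0.1225,  0.034 ])]
base corners [array([0.5747, 0.3138, 0.01  ]), array([0.5142, 0.3082, 0.01  ]), array([0.5274, 0.1952, 0.01  ])]
block [0.7045 0.0736 0.035 ] jar [ 0.4011 -0.179   0.044 ] tape [0.4025 0.3324 0.02  ] cup [ 0.7406 -0.0212  0.1   ]
```

Emit:
{"api": "jog_arm", "payload": {"turn": [[0,0,0.2],[0,0,0.2],[0,0,0.2],[0,0,0.2],[0,0,0.2],[0,0,0.2],[0,0,0.2],[0,0,0.2]], "slide": [[0.5,0.7,0],[0.5,0.7,0],[0.5,0.7,0],[0.5,0.7,0],[0.5,0.7,0],[0.5,0.7,0],[0.5,0.7,0],[0.5,0.7,0]], "hand": [0,0,0,0,0,0,0,0]}}

```text
t: 0.9
tcp_pos: [0.4983, -0.2935, 0.4045]
eef_rot: [-180.0, 0.0, 59.1]
wrist_force: [0.7, -0.8, -0.8]
width: 0.0884
```

```bash
python3 -c "
from h import *
s=get_state();print(s['t'],s['q'].round(1),s['tcp_pos'].round(3),s['eef_rot'].round(1))"
```

```text
0.9 [ 35.9  19.1 -14.5 101.9   5.5  59.7 -11.5] [ 0.498 -0.293  0.404] [-180.     0.    59.1]
```

Emit:
{"api": "jog_arm", "payload": {"turn": [[0,0,0.22],[0,0,0.22],[0,0,0.22],[0,0,0.22],[0,0,0.22],[0,0,0.22],[0,0,0.22],[0,0,0.22]], "slide": [[0.0,0.7,-0.1],[0.0,0.7,-0.1],[0.0,0.7,-0.1],[0.0,0.7,-0.1],[0.0,0.7,-0.1],[0.0,0.7,-0.1],[0.0,0.7,-0.1],[0.0,0.7,-0.1]], "hand": [0,0,0,0,0,0,0,0]}}

```text
t: 1.7
tcp_pos: [0.4966, 0.0615, 0.3543]
eef_rot: [-180.0, -0.2, 99.3]
wrist_force: [0.6, 0.0, 0.2]
width: 0.0879
```

Emit:
{"api": "jog_arm", "payload": {"turn": [[0,0,0],[0,0,0]], "slide": [[0,0.06,0],[0,0.06,0]], "hand": [0,0]}}

```text
t: 1.9
tcp_pos: [0.4974, 0.0879, 0.3547]
eef_rot: [180.0, -0.1, 99.0]
wrist_force: [-0.1, 0.3, 0.5]
width: 0.0878
```

```bash
python3 - <<'E'
from h import *
s=get_state();print(s['t'],s['q'].round(1),s['tcp_pos'].round(4).tolist(),s['eef_rot'].round(2).tolist())
im=cams.get_image("wrist");cv2.imwrite("pics/w1raw.png",im)
cv2.imwrite("pics/w1.png",cv2.resize(im,(800,600),interpolation=cv2.INTER_CUBIC))
E
```

```text
1.9 [ 10.   17.7 -32.  113.3  11.7  52.1 -19. ] [0.4974, 0.0879, 0.3547] [179.98, -0.1, 99.01]
```

View pics/w1.png

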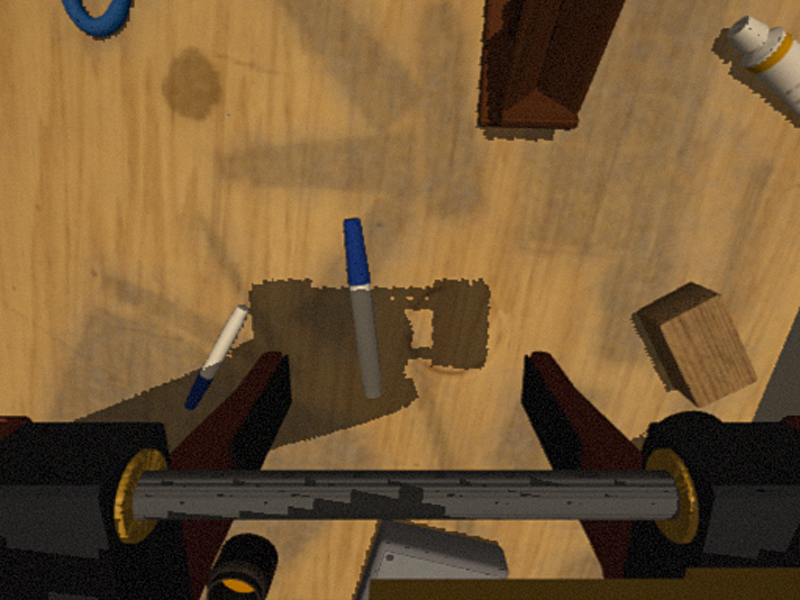

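The wrist view shows the marker from blue end (352,219) to white end (372,397), with the rest at the top right and its low end near (528,120).

```bash
python3 - <<'E'
from h import *
np.set_printoptions(precision=4,suppress=True)
k=.64;w=cam("wrist");t=cam("top")
a=plane(w,(352*k,219*k),.010);b=plane(w,(372*k,397*k),.010)
print(a,b,np.linalg.norm(a-b),(a+b)/2,np.degrees(np.arctan2(-(a-b)[0],(a-b)[1])))
for pw,pt in(((352,219),(336,363)),((372,397),(411,346))):print(tri(w,(pw[0]*k,pw[1]*k),t,(pt[0]*k,pt[1]*k)))
E
```

```text
[0.4546 0.1193 0.01  ] [ 0.4861 -0.0127  0.01  ] 0.1356667623329826 [0.4704 0.0533 0.01  ] 13.408773885488369
(array([0.4555, 0.1192, 0.0127]), np.float64(0.0016239677714614468))
(array([ 0.4838, -0.0074,  0.0184]), np.float64(0.004683998168373625))
```

Emit:
{"api": "jog_arm", "payload": {"turn": [[0,0,0],[0,0,0],[0,0,0],[0,0,0],[0,0,0]], "slide": [[0.06,0.38,-0.04],[0.06,0.38,-0.04],[0.06,0.38,-0.04],[0.06,0.38,-0.04],[0.06,0.38,-0.04]], "hand": [0,0,0,0,0]}}

```text
t: 2.45
tcp_pos: [0.5272, 0.2795, 0.3342]
eef_rot: [-180.0, -0.2, 99.1]
wrist_force: [-0.3, 0.2, -0.1]
width: 0.0879
```

```bash
python3 - <<'E'
from h import *
s=get_state();print(s['t'],s['q'].round(1),s['tcp_pos'].round(4).tolist(),s['eef_rot'].round(2).tolist())
im=cams.get_image("wrist");cv2.imwrite("pics/w2raw.png",im)
cv2.imwrite("pics/w2.png",cv2.resize(im,(800,600),interpolation=cv2.INTER_CUBIC))
E
```

```text
2.45 [ -9.2  27.8 -32.6 102.3  17.6  54.9 -39.9] [0.5272, 0.2795, 0.3342] [-179.99, -0.22, 99.09]
```

View pics/w2.png

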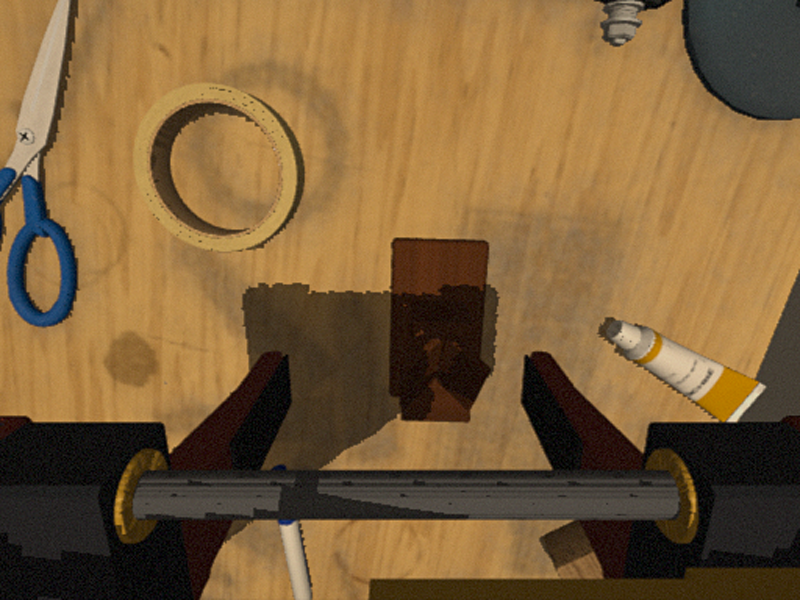

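```bash
python3 - <<'E'
from h import *
def g(c): return np.clip(255*(c/255.)**.45,0,255).astype('uint8')
a=cv2.imread("pics/w2raw.png")[145:285,230:330]; b=cv2.imread("pics/w1raw.png")[0:100,290:410]
A=cv2.resize(g(a),None,fx=4,fy=4,interpolation=cv2.INTER_CUBIC)
B=cv2.resize(g(b),None,fx=3.2,fy=3.2,interpolation=cv2.INTER_CUBIC)
c=np.zeros((560,400+B.shape[1],3),np.uint8);c[:,:400]=A;c[:B.shape[0],400:]=B
cv2.imwrite("pics/c2.png",c);print(c.shape)
E
```

```text
(560, 784, 3)
```

View pics/c2.png

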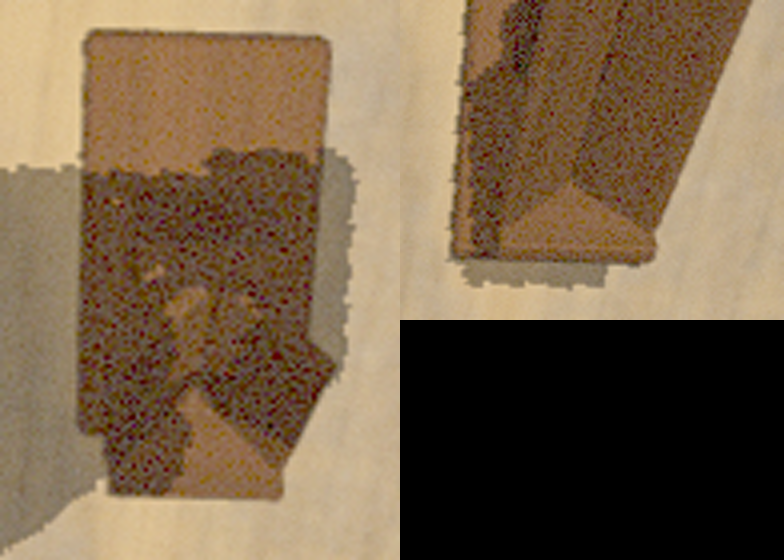

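```bash
python3 - <<'E'
from h import *
from scipy.optimize import least_squares
np.set_printoptions(precision=4,suppress=True)
s1=dict(tcp_pos=np.array([0.4974,0.0879,0.3547]),eef_rot=np.array([179.98,-.1,99.01]))
s2=dict(tcp_pos=np.array([0.5272,0.2795,0.3342]),eef_rot=np.array([-179.99,-.22,99.09]))
w1,w2=cam("wrist",s1),cam("wrist",s2)
L=lambda x,y:(230+x/4,145+y/4); Rr=lambda x,y:(290+(x-400)/3.2,y/3.2)
print("lowR",tri(w2,L(280,490),w1,Rr(655,240)),"apex",tri(w2,L(190,395),w1,Rr(570,182)),"lowL",tri(w2,L(107,492),w1,Rr(500,248)))
c=[plane(w2,L(*p),.010) for p in((88,33),(328,38),(80,432))];print("base",c, plane(w1,Rr(455,258),.01))
def f(p):
    x,y,yaw,_=p;Rm=R.from_euler('z',yaw,degrees=True).as_matrix()
    r=[]
    for w,px,q in((w2,L(88,33),(.0575,.032,.01)),(w2,L(328,38),(.0575,-.032,.01)),(w2,L(80,432),(-.0575,.032,.01)),(w1,Rr(457,256),(-.0575,.032,.01))):
        r+=list(proj(w,Rm@np.array(q)+[x,y,0])-px)
    return r
o=least_squares(f,[.55,.255,96,0]);print(o.x[:3],np.array(o.fun).reshape(-1,2))
x,y,yaw,_=o.x;Rm=R.from_euler('z',yaw,degrees=True).as_matrix()
for n,P in(("lowR",tri(w2,L(280,490),w1,Rr(655,240))[0]),("apex",tri(w2,L(190,395),w1,Rr(570,182))[0]),("lowL",tri(w2,L(107,492),w1,Rr(500,248))[0])):print(n,"in rest",Rm.T@(P-[x,y,0]))
# high right mouth corner: intersect ray with vertical plane rest y=-.021
q,d=ray(w2,L(335,370));q=Rm.T@(q-[x,y,0]);d=Rm.T@d
print("highR in rest",q+d*(-.021-q[1])/d[1])
E
```

```text
lowR (array([0.58  , 0.2047, 0.0405]), np.float64(0.00027525588248438843)) apex (array([0.5559, 0.2188, 0.0229]), np.float64(0.001192625948097695)) lowL (array([0.537 , 0.196 , 0.0386]), np.float64(0.0003661230412073285))
base [array([0.5142, 0.3079, 0.01  ]), array([0.5744, 0.3161, 0.01  ]), array([0.5288, 0.1967, 0.01  ])] [0.5288 0.1937 0.01  ]
[ 0.5525  0.2558 98.0784] [[-1.351  -0.5881]
 [ 1.8917 -0.8024]
 [-0.145   1.8649]
 [-0.4082 -0.0351]]
lowR in rest [-0.0545 -0.02    0.0405]
apex in rest [-0.0372  0.0018  0.0229]
lowL in rest [-0.057   0.0238  0.0386]
highR in rest [ 0.0044 -0.021   0.0946]
```

```bash
cat >> h.py <<'E'
def tool(az,tilt):
    """az: azimuth deg of horizontal rod heading; tilt deg: 0 = tool down, 90 = tool z along heading"""
    a,t=np.radians([az,tilt]);h=np.array([np.cos(a),np.sin(a),0]);u=np.array([0,0,1.])
    z=h*np.sin(t)-u*np.cos(t);x=h*np.cos(t)+u*np.sin(t);return np.c_[x,np.cross(z,x),z]
def go(base,name,g,az,tilt,d):
    """print slide/turn from base=(pos,R) so that point d ahead of TCP is at g"""
    Rt=tool(az,tilt);p=np.asarray(g)-d*Rt[:,2]
    print(name,"tcp",p.round(4),"slide",((p-base[0])/.5).round(3).tolist(),"turn",(R.from_matrix(Rt@base[1].T).as_rotvec()/np.pi).round(4).tolist())
    return p,Rt
def now():
    s=get_state();return s["tcp_pos"],R.from_euler('xyz',s["eef_rot"],degrees=True).as_matrix()
E
python3 - <<'E'
from h import *
b=now()
p1=go(b,"above",(.4616,.0903,.008),103.4,0,.237)
go(p1,"down",(.4616,.0903,.008),103.4,0,.177)
E
```

```text
above tcp [0.4616 0.0903 0.245 ] slide [-0.132, -0.372, -0.178] turn [-0.0002, -0.0004, 0.0249]
down tcp [0.4616 0.0903 0.185 ] slide [0.0, 0.0, -0.12] turn [0.0, 0.0, 0.0]
```

Emit:
{"api": "jog_arm", "payload": {"turn": [[0,0,0.025],[0,0,0.025],[0,0,0.025],[0,0,0.025],[0,0,0.025],[0,0,0.025],[0,0,0.025],[0,0,0.025]], "slide": [[-0.132,-0.372,0],[-0.132,-0.372,0],[-0.132,-0.372,-0.1],[-0.132,-0.372,-0.178],[-0.132,-0.372,-0.178],[-0.132,-0.372,-0.178],[-0.132,-0.372,-0.178],[-0.132,-0.372,-0.178]], "hand": [0,0,0,0,0,0.3,0.3,0.3]}}

```text
t: 3.3
tcp_pos: [0.4628, 0.0893, 0.247]
eef_rot: [179.8, -0.0, 103.2]
wrist_force: [0.3, 0.5, -0.3]
width: 0.0674
```

```bash
python3 - <<'E'
from h import *
b=now();print(b[0],get_state()['t'],get_state()['width'])
go(b,"down",(.4616,.0903,.008),103.4,0,.177)
w=cam("wrist")
im=cams.get_image("wrist")
for q in((.4616,.0903,.008),(.4547,.1191,.008),(.5,.0,.0)):
    u=proj(w,q);cv2.drawMarker(im,(int(round(u[0])),int(round(u[1]))),(0,255,0),0,8,1)
cv2.imwrite("pics/w3.png",cv2.resize(im[130:384,100:400],(720,610),interpolation=cv2.INTER_CUBIC)[:600])
E
```

```text
[0.46281277 0.08929131 0.24704917] 3.3 0.06738367913389007
down tcp [0.4616 0.0903 0.185 ] slide [-0.002, 0.002, -0.124] turn [-0.0003, 0.0009, 0.001]
```

View pics/w3.png

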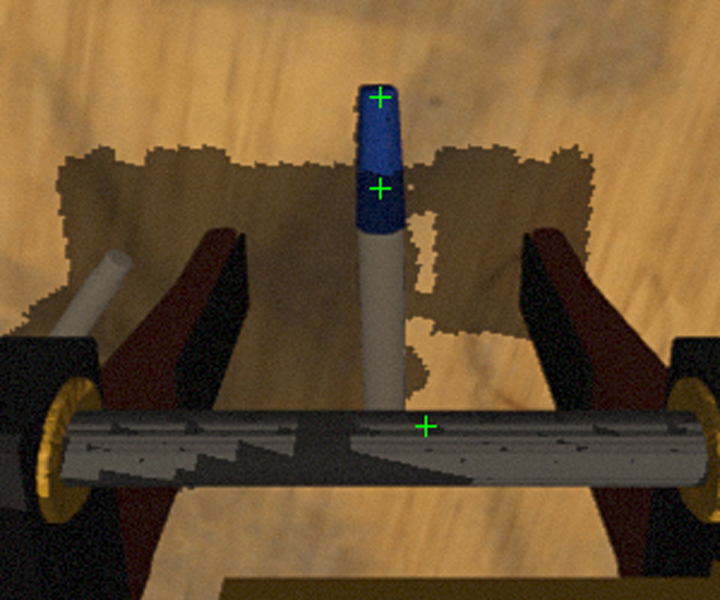

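The marker sits aligned between the fingers, with the grip point (380,188) on its blue part. Next I go down, close and lift.

Emit:
{"api": "jog_arm", "payload": {"turn": [[0,0,0],[0,0,0],[0,0,0],[0,0,0],[0,0,0],[0,0,0],[0,0,0],[0,0,0]], "slide": [[0,0,-0.06],[0,0,-0.12],[0,0,-0.12],[0,0,-0.12],[0,0,-0.12],[0,0,-0.12],[0,0,-0.12],[0,0,-0.12]], "hand": [0.3,0.3,0.3,1,1,1,1,1], "newtons": 30}}

```text
t: 4.15
tcp_pos: [0.4619, 0.0887, 0.1863]
eef_rot: [179.9, 0.0, 103.2]
wrist_force: [-0.5, -0.8, 0.1]
width: 0.0252
```

Emit:
{"api": "jog_arm", "payload": {"turn": [[0,0,0],[0,0,0],[0,0,0],[0,0,0],[0,0,0],[0,0,0]], "slide": [[0,0,0],[0,0,0.1],[0,0,0.2],[0,0,0.3],[0,0,0.3],[0,0,0.3]], "hand": [1,1,1,1,1,1]}}

```text
t: 4.75
tcp_pos: [0.4619, 0.0886, 0.3367]
eef_rot: [179.8, 0.0, 103.2]
wrist_force: [0.3, -0.3, -0.2]
width: 0.0147
```

```bash
python3 - <<'E'
from h import *
b=now();print(b[0],get_state()['t'],get_state()['width'],get_state()['q'].round(1))
xr=np.array([np.cos(np.radians(98)),np.sin(np.radians(98)),0]);u=np.array([0,0,1]);s=np.sqrt(.5)
g=np.array([.5573,.2111,.030])+(xr+u)*s*(.1055+.004); n=(u-xr)*s
p=go(b,"pre",g+n*.06,98,45,.177)
go(p,"in",g+n*.0015,98,45,.177)
im=cams.get_image("wrist");cv2.imwrite("pics/w4.png",cv2.resize(im,(640,480)))
E
```

```text
[0.46187627 0.08862562 0.33673686] 4.75 0.01470306098274566 [ 12.4  16.4 -35.6 118.4  12.8  48.7 -17.4]
pre tcp [0.5698 0.1218 0.275 ] slide [0.216, 0.066, -0.123] turn [0.2459, 0.0468, -0.0271]
in tcp [0.5641 0.1628 0.2336] slide [-0.012, 0.082, -0.083] turn [0.0, 0.0, 0.0]
```

View pics/w4.png

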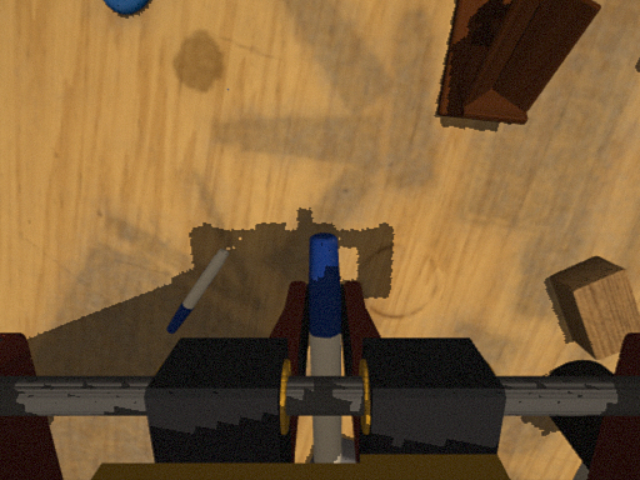

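```bash
python3 - <<'E'
from h import *
i=cams.camera_info("wrist");c=(i["intrinsics"],i["tool_from_camera"])
for z in(.160,.169,.177):
  for x in(.0295,-.0225,-.07): print(z,x,(proj(c,(x,0,z))*1.25).round(1))
w1=cam("wrist",dict(tcp_pos=np.array([0.4974,0.0879,0.3547]),eef_rot=np.array([179.98,-.1,99.01])))
a=plane(w1,(352*.64,219*.64),.01);print(np.linalg.norm(a-plane(w1,(360*.64,289*.64),.014)))
E
```

```text
0.16 0.0295 [325.7 259.5]
0.16 -0.0225 [325.7 372.9]
0.16 -0.07 [325.8 459.6]
0.169 0.0295 [325.6 252.1]
0.169 -0.0225 [325.7 360.5]
0.169 -0.07 [325.7 444.1]
0.177 0.0295 [325.6 246.3]
0.177 -0.0225 [325.7 350.5]
0.177 -0.07 [325.7 431.5]
0.048798862592128046
```

```bash
cat >> h.py <<'E'
xr=np.array([np.cos(np.radians(98)),np.sin(np.radians(98)),0]);up=np.array([0,0,1.]);q2=np.sqrt(.5)
O=np.array([.5573,.2111,.030]); along=(xr+up)*q2; nrm=(up-xr)*q2
def crop2(fn,s,t):
    out=[]
    for n,(r0,r1,c0,c1) in(("scene",s),("top",t)):
        im=cams.get_image(n)[r0:r1,c0:c1];out.append(cv2.resize(im,(400,int(400*(r1-r0)/(c1-c0))),interpolation=cv2.INTER_CUBIC))
    h=max(o.shape[0] for o in out);out=[cv2.copyMakeBorder(o,0,h-o.shape[0],0,0,cv2.BORDER_CONSTANT) for o in out]
    cv2.imwrite(fn,np.hstack(out))
E
python3 - <<'E'
from h import *
b=now()
g=O+along*(.1005+.003)
p=go(b,"pre",g+nrm*.06,98,45,.177)
go(p,"in",g+nrm*.0015,98,45,.177)
E
```

```text
pre tcp [0.5704 0.1176 0.2708] slide [0.218, 0.058, -0.129] turn [0.246, 0.046, -0.0275]
in tcp [0.5647 0.1586 0.2294] slide [-0.012, 0.082, -0.083] turn [0.0, 0.0, 0.0]
```

Emit:
{"api": "jog_arm", "payload": {"turn": [[0.246,0.046,-0.0275],[0.246,0.046,-0.0275],[0.246,0.046,-0.0275],[0.246,0.046,-0.0275],[0.246,0.046,-0.0275],[0.246,0.046,-0.0275],[0.246,0.046,-0.0275],[0.246,0.046,-0.0275]], "slide": [[0.1,0.0,0],[0.218,0.058,0],[0.218,0.058,0],[0.218,0.058,-0.129],[0.218,0.058,-0.129],[0.218,0.058,-0.129],[0.218,0.058,-0.129],[0.218,0.058,-0.129]], "hand": [1,1,1,1,1,1,1,1]}}

```text
t: 5.6
tcp_pos: [0.5708, 0.1185, 0.272]
eef_rot: [179.9, -44.9, 98.2]
wrist_force: [0.0, 0.1, 0.9]
width: 0.0148
```

```bash
python3 - <<'E'
from h import *
s=get_state();b=now();print(b[0],s['eef_rot'],s['t'],s['width'],s['q'].round(1))
g=O+along*(.1005+.003)
go(b,"pre",g+nrm*.06,98,45,.177)
go(b,"in",g+nrm*.0015,98,45,.177)
crop2("pics/p5.png",(170,290,150,290),(150,270,110,250))
E
```

```text
[0.57076072 0.11854014 0.27197577] [179.88686729 -44.91672682  98.16408376] 5.6 0.014817610842001467 [ 30.8  42.9 -52.5 106.5 -18.3  41.9   9.7]
pre tcp [0.5704 0.1176 0.2708] slide [-0.001, -0.002, -0.002] turn [0.0004, 0.0005, -0.0005]
in tcp [0.5647 0.1586 0.2294] slide [-0.012, 0.08, -0.085] turn [0.0004, 0.0005, -0.0005]
```

View pics/p5.png

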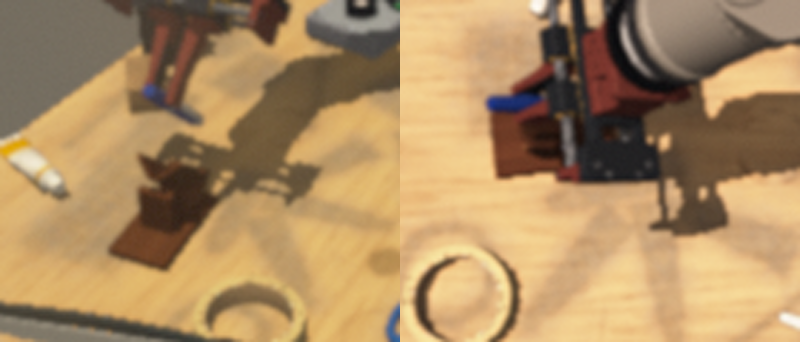

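The scene crop shows the marker in the fingers with its blue end up at (147,92) and its lower visible end at (200,122). I'll check that against the prediction.

```bash
python3 - <<'E'
from h import *
b=now();s=cam("scene");t=cam("top");z=b[1][:,2]
for d in(.170,.177,.184):
  g=b[0]+d*z
  for a in(.035,-.014,-.1):
    P=g+along*a;print(d,a,((proj(s,P)-[150,170])/.35).round(0),((proj(t,P)-[110,150])/.35).round(0)+[400,0])
for n,P in(("O",O),("mouthtopL",O+along*.073+nrm*.008+.021*np.array([-.99,-.139,0])),("mouthtopR",O+along*.073+nrm*.008-.021*np.array([-.99,-.139,0]))):print(n,((proj(s,P)-[150,170])/.35).round(0),((proj(t,P)-[110,150])/.35).round(0)+[400,0])
E
```

```text
0.17 0.035 [148.  80.] [493.  98.]
0.17 -0.014 [169.  92.] [548. 101.]
0.17 -0.1 [201. 111.] [635. 105.]
0.177 0.035 [146.  87.] [489. 101.]
0.177 -0.014 [167.  99.] [544. 103.]
0.177 -0.1 [199. 118.] [630. 107.]
0.184 0.035 [144.  94.] [484. 103.]
0.184 -0.014 [165. 106.] [539. 105.]
0.184 -0.1 [197. 125.] [626. 109.]
O [185. 177.] [597. 125.]
mouthtopL [179. 161.] [533. 144.]
mouthtopR [139. 152.] [528.  97.]
```

Emit:
{"api": "jog_arm", "payload": {"turn": [[0,0,0],[0,0,0],[0,0,0],[0,0,0],[0,0,0],[0,0,0],[0,0,0],[0,0,0]], "slide": [[-0.003,0.02,-0.021],[-0.006,0.04,-0.042],[-0.008,0.06,-0.062],[-0.01,0.07,-0.074],[-0.012,0.075,-0.08],[-0.012,0.08,-0.085],[-0.012,0.08,-0.085],[-0.012,0.08,-0.085]], "hand": [1,1,1,1,1,1,1,1]}}

```text
t: 6.5
tcp_pos: [0.565, 0.1575, 0.2288]
eef_rot: [179.9, -45.0, 98.0]
wrist_force: [0.0, -0.3, 0.7]
width: 0.0143
```

```bash
python3 - <<'E'
from h import *
s=get_state();b=now();print(b[0],s['wrist_force'],s['moment'],s['t'],s['width'])
go(b,"in",O+along*.1035+nrm*.0015,98,45,.178)
crop2("pics/p6.png",(190,290,150,250),(160,240,120,220))
E
```

```text
[0.5649799  0.15747255 0.2287967 ] [ 0.0265559  -0.33467879  0.65655564] [-0.62621373 -0.19772149 -0.06483377] 6.5 0.014253585096308783
in tcp [0.5648 0.1579 0.2301] slide [-0.0, 0.001, 0.003] turn [-0.0002, 0.0002, 0.0002]
```

View pics/p6.png

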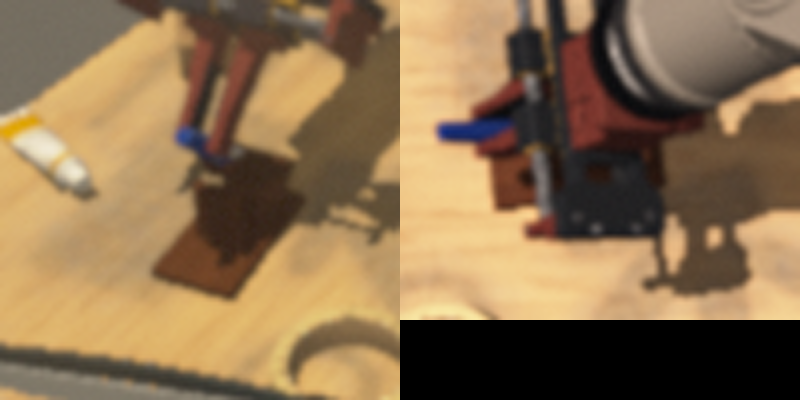

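The marker lies just over the trough, in line with it. Release and retreat along the trough's normal.

Emit:
{"api": "jog_arm", "payload": {"turn": [[0,0,0],[0,0,0],[0,0,0],[0,0,0],[0,0,0],[0,0,0],[0,0,0],[0,0,0]], "slide": [[0,0,0],[0,0,0],[0,0,0],[0,0,0],[0,0,0],[0.005,-0.035,0.035],[0.012,-0.085,0.085],[0.02,-0.14,0.14]], "hand": [0.5,0.5,0.5,0.5,0.5,0.5,0.5,0.5]}}

```text
t: 7.4
tcp_pos: [0.5743, 0.0876, 0.2991]
eef_rot: [-179.9, -45.1, 98.1]
wrist_force: [0.3, -0.6, 0.8]
width: 0.0442
```

Emit:
{"api": "jog_arm", "payload": {"turn": [[0,0,0],[0,0,0],[0,0,0]], "slide": [[0.01,-0.07,0.07],[0.01,-0.07,0.07],[0.01,-0.07,0.07]], "hand": [0.2,0.2,0.2]}}

```text
t: 7.7
tcp_pos: [0.58, 0.052, 0.3341]
eef_rot: [179.9, -45.0, 98.0]
wrist_force: [-0.1, -0.1, -0.0]
width: 0.0642
```

```bash
python3 - <<'E'
from h import *
np.set_printoptions(precision=4,suppress=True)
s=get_state();b=now();print(b[0],s['eef_rot'],s['wrist_force'],s['t'],s['width'],s['q'].round(1))
w=cam("wrist");im=cams.get_image("wrist");cv2.imwrite("pics/w7raw.png",im)
u=[proj(w,O+along*a) for a in(0,.135)];print(u)
c=np.mean(u,0).astype(int);r0=max(c[1]-100,0);c0=max(c[0]-120,0);cr=im[r0:r0+200,c0:c0+240]
cr=np.clip(255*(cr/255.)**.6,0,255).astype('uint8');print(r0,c0,cr.shape)
cv2.imwrite("pics/w7.png",cv2.resize(cr,None,fx=3,fy=3,interpolation=cv2.INTER_CUBIC))
E
```

```text
[0.58   0.052  0.3341] [179.8625 -44.9828  97.9895] [-0.1288 -0.12   -0.0043] 7.7 0.06418921358350047 [ 37.9  38.4 -53.7 103.1 -18.9  52.5  10.9]
[array([258.9845, 264.6139]), array([258.6835, 147.3301])]
105 138 (200, 240, 3)
```

View pics/w7.png

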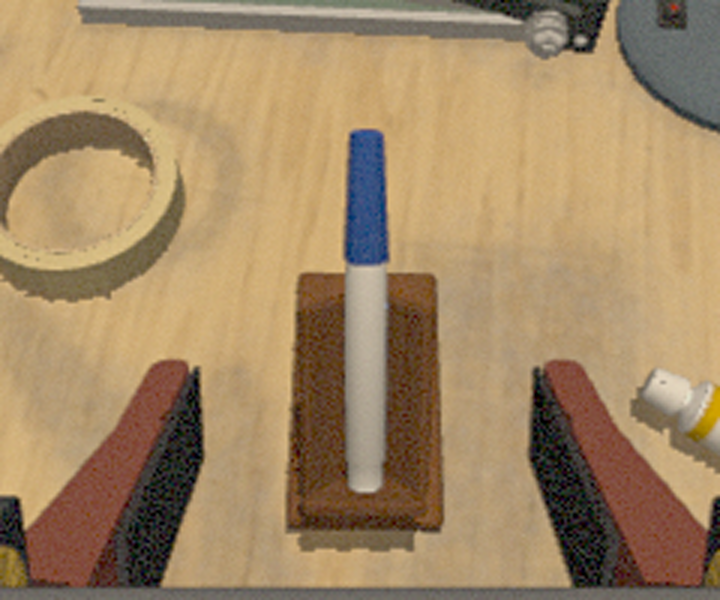

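The marker lies home in the trough: blue end up at (366,130), white end at the stop at (365,490), within about 1–2 mm of prediction. Now regrasp from above.

```bash
sed -i 's/^O=.*; along/O=np.array([.5581,.2112,.030]); along/' h.py; python3 - <<'E'
from h import *
b=now();g=O+along*.107
p=go(b,"above",g+up*.07,98,0,.163)
p=go(p,"down",g,98,0,.163)
p=go(p,"lift",g+up*.1-np.array([0,.05,0]),98,0,.163)
E
```

```text
above tcp [0.5476 0.2861 0.3387] slide [-0.063, 0.466, 0.011] turn [-0.2477, -0.0349, -0.0001]
down tcp [0.5476 0.2861 0.2687] slide [0.0, 0.0, -0.14] turn [0.0, 0.0, 0.0]
lift tcp [0.5476 0.2361 0.3687] slide [0.0, -0.1, 0.2] turn [0.0, 0.0, 0.0]
```

Emit:
{"api": "jog_arm", "payload": {"turn": [[-0.2477,-0.0349,0],[-0.2477,-0.0349,0],[-0.2477,-0.0349,0],[-0.2477,-0.0349,0],[-0.2477,-0.0349,0],[-0.2477,-0.0349,0],[-0.2477,-0.0349,0],[-0.2477,-0.0349,0]], "slide": [[-0.063,0.466,0.02],[-0.063,0.466,0.02],[-0.063,0.466,0.02],[-0.063,0.466,0.02],[-0.063,0.466,0.02],[-0.063,0.466,0.02],[-0.063,0.466,0.02],[-0.063,0.466,0.02]], "hand": [0.4,0.4,0.4,0.4,0.4,0.4,0.4,0.4]}}

```text
t: 8.55
tcp_pos: [0.5474, 0.286, 0.3422]
eef_rot: [-179.9, -0.1, 98.1]
wrist_force: [0.6, -0.2, -0.4]
width: 0.0528
```

```bash
python3 - <<'E'
from h import *
s=get_state();b=now();print(b[0],s['eef_rot'],s['t'],s['width'],s['q'].round(1))
g=O+along*.107
p=go(b,"down",g,98,0,.163)
E
```

```text
[0.54741806 0.2860049  0.34220381] [-1.79888828e+02 -5.81029413e-02  9.81317798e+01] 8.55 0.052838990092030164 [-12.3  28.3 -28.3  99.2  15.5  56.5 -38.3]
down tcp [0.5476 0.2861 0.2687] slide [0.0, 0.0, -0.147] turn [-0.0002, -0.0007, -0.0007]
```

Emit:
{"api": "jog_arm", "payload": {"turn": [[0,0,0],[0,0,0],[0,0,0],[0,0,0],[0,0,0],[0,0,0],[0,0,0],[0,0,0]], "slide": [[0,0,-0.06],[0,0,-0.12],[0,0,-0.147],[0,0,-0.147],[0,0,-0.147],[0,0,-0.147],[0,0,-0.147],[0,0,-0.147]], "hand": [0.4,0.4,0.4,0.4,1,1,1,1], "newtons": 40}}

```text
t: 9.35
tcp_pos: [0.5484, 0.286, 0.2711]
eef_rot: [179.9, -0.0, 98.0]
wrist_force: [-0.6, -0.2, 0.3]
width: 0.0243
```

Emit:
{"api": "jog_arm", "payload": {"turn": [[0,0,0],[0,0,0],[0,0,0],[0,0,0],[0,0,0],[0,0,0],[0,0,0],[0,0,0]], "slide": [[0,0,0],[0,0,0],[0,0,0.02],[0,0,0.1],[0,0,0.2],[0,0,0.2],[0,0,0.2],[0,0,0.2]], "hand": [1,1,1,1,1,1,1,1]}}

```text
t: 10.15
tcp_pos: [0.5479, 0.2854, 0.3695]
eef_rot: [-180.0, 0.0, 98.0]
wrist_force: [0.4, 0.5, -0.5]
width: 0.0143
```

```bash
python3 - <<'E'
from h import *
s=get_state();b=now();print(b[0],s['eef_rot'],s['t'],s['width'],s['q'].round(1),s['wrist_force'])
K=np.array([.5560,-.1745,.045])
p=go(b,"abv round mid",np.array([.54,.0,.23]),85,30,.163)
p=go(p,"abv round",K+up*(.107+.05),75,45,.163)
E
```

```text
[0.54792658 0.28535963 0.36948796] [-1.79962501e+02  3.96931213e-02  9.80205043e+01] 10.15 0.014293701866935744 [-11.7  26.7 -28.9  97.8  14.6  59.4 -37.6] [ 0.35694067  0.52604643 -0.51394417]
abv round mid tcp [ 0.5329 -0.0812  0.3712] slide [-0.03, -0.733, 0.003] turn [0.1672, 0.0042, -0.0707]
abv round tcp [ 0.5262 -0.2858  0.3173] slide [-0.013, -0.409, -0.108] turn [0.0822, -0.0145, -0.0552]
```

Emit:
{"api": "jog_arm", "payload": {"turn": [[0.1672,0.0042,-0.0707],[0.1672,0.0042,-0.0707],[0.1672,0.0042,-0.0707],[0.1672,0.0042,-0.0707],[0.1672,0.0042,-0.0707],[0.1672,0.0042,-0.0707],[0.1672,0.0042,-0.0707],[0.1672,0.0042,-0.0707]], "slide": [[-0.03,-0.733,0.02],[-0.03,-0.733,0.02],[-0.03,-0.733,0.02],[-0.03,-0.733,0.02],[-0.03,-0.733,0.02],[-0.03,-0.733,0.02],[-0.03,-0.733,0.02],[-0.03,-0.733,0.02]], "hand": [1,1,1,1,1,1,1,1]}}

```text
t: 10.95
tcp_pos: [0.5324, -0.0867, 0.3783]
eef_rot: [-179.9, -30.0, 84.5]
wrist_force: [0.6, 0.1, -0.0]
width: 0.0139
```

Emit:
{"api": "jog_arm", "payload": {"turn": [[0.0822,-0.0145,-0.0552],[0.0822,-0.0145,-0.0552],[0.0822,-0.0145,-0.0552],[0.0822,-0.0145,-0.0552],[0.0822,-0.0145,-0.0552],[0.0822,-0.0145,-0.0552],[0.0822,-0.0145,-0.0552]], "slide": [[-0.013,-0.409,-0.11],[-0.013,-0.409,-0.11],[-0.013,-0.409,-0.11],[-0.013,-0.409,-0.11],[-0.013,-0.409,-0.11],[-0.013,-0.409,-0.11],[-0.013,-0.409,-0.11]], "hand": [1,1,1,1,1,1,1]}}

```text
t: 11.65
tcp_pos: [0.5271, -0.2831, 0.3249]
eef_rot: [-180.0, -45.2, 75.1]
wrist_force: [-0.2, 1.1, 1.2]
width: 0.014
```

```bash
python3 - <<'E'
from h import *
s=get_state();b=now();print(b[0],s['eef_rot'],s['t'],s['width'],s['q'].round(1),s['wrist_force'])
K=np.array([.5560,-.1745,.045])
p=go(b,"abv round",K+up*(.107+.05),75,45,.163)
w=cam("wrist");g=b[0]+.163*b[1][:,2];print("grip",g,"low end px",proj(w,g-up*.107),"key px",[proj(w,(x,y,.045)).round(1) for x,y in((.556,-.1745),(.549,-.247),(.5385,-.317))])
im=cams.get_image("wrist");cv2.imwrite("pics/w8raw.png",im)
t=cams.get_image("top");sc=cams.get_image("scene");cv2.imwrite("pics/t8raw.png",t);cv2.imwrite("pics/s8raw.png",sc)
A=cv2.resize(im,(448,336));B=cv2.resize(sc[130:210,240:330],(348,309),interpolation=cv2.INTER_CUBIC)
c=np.zeros((600,800,3),np.uint8);c[:336,:448]=A;c[:309,450:798]=B
c[340:600,:448]=cv2.resize(t[150:240,290:445],(448,260),interpolation=cv2.INTER_CUBIC)
cv2.imwrite("pics/w8.png",c)
E
```

```text
[ 0.52708888 -0.28305995  0.32493201] [-179.98922216  -45.16122588   75.10972489] 11.65 0.014046061755520915 [ 57.7  35.7 -35.5  99.2 -27.5  63.2  26.4] [-0.17399383  1.10595277  1.15985918]
abv round tcp [ 0.5262 -0.2858  0.3173] slide [-0.002, -0.006, -0.015] turn [-0.0009, 0.0002, -0.0007]
grip [ 0.55676028 -0.17135108  0.20999839] low end px [259.90800958 293.3381736 ] key px [array([260., 307.]), array([273.4, 392.4]), array([285.5, 499.8])]
```

View pics/w8.png

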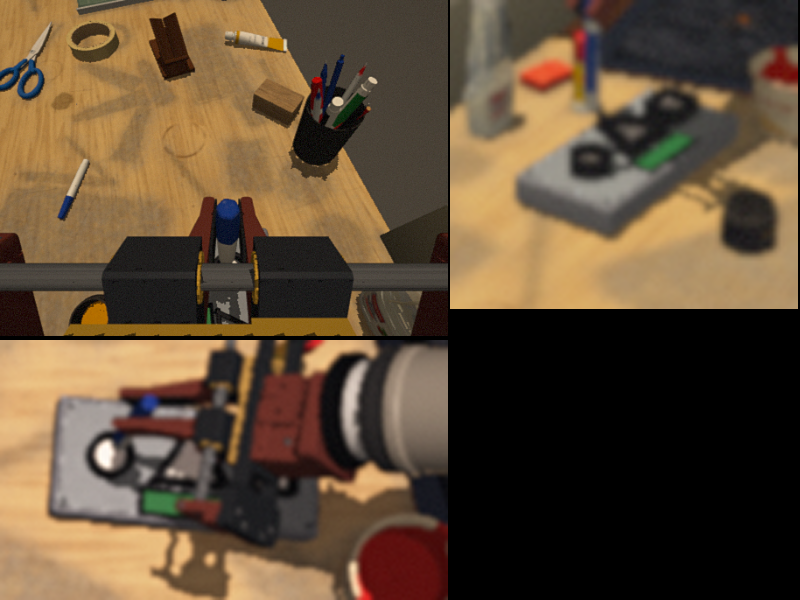

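The scene crop shows the marker upright with its white end down at about (597,112), beside the round collar at (592,158). The top crop shows the blue end at (148,403) and the round key at (109,454). I'll compare these with the prediction.

```bash
python3 - <<'E'
from h import *
b=now();g=b[0]+.163*b[1][:,2];ax=R.from_euler('z',0).as_matrix()
t=cam("top");s=cam("scene");w=cam("wrist")
d=b[1]@np.array([q2,0,-q2]);print("axis",d.round(3))
S=lambda P:((proj(s,P)-[240,130])*3.867+[450,0]).round(0)
T=lambda P:((proj(t,P)-[290,150])*2.89+[0,340]).round(0)
W=lambda P:(proj(w,P)*.875).round(0)
for n,P in(("top end",g+.028*d),("low",g-.107*d),("round key",(.5565,-.174,.045)),("round rim",(.5565,-.174,.056)),("square rim",(.539,-.3167,.056)),("tri rim",(.548,-.2455,.056))):print(n,S(P),T(P),W(P))
E
```

```text
axis [-0.002 -0.001  1.   ]
top end [594. -35.] [155. 401.] [227. 209.]
low [589. 105.] [118. 441.] [227. 256.]
round key [590. 160.] [108. 455.] [227. 268.]
round rim [590. 150.] [110. 453.] [227. 267.]
square rim [671.  95.] [274. 469.] [251. 442.]
tri rim [632. 122.] [192. 461.] [238. 343.]
```

```bash
python3 - <<'E'
import cv2,numpy as np
s=cv2.imread("pics/s8raw.png");
for r in range(134,166): print(r,' '.join('%3d,%3d,%3d'%tuple(p) for p in s[r,385:402]))
E
```

```text
134  38, 36, 34  37, 35, 34  41, 36, 35  40, 37, 36  40, 34, 35  40, 37, 36  41, 37, 36  42, 39, 39  44, 40, 40  46, 41, 41  45, 41, 43  43, 38, 37  44, 41, 42  42, 39, 41  46, 40, 46  41, 39, 45  43, 40, 48
135  40, 37, 37  39, 37, 36  38, 34, 34  39, 36, 37  43, 38, 40  40, 38, 35  40, 37, 37  40, 37, 38  42, 39, 38  42, 37, 38  41, 40, 38  42, 37, 37  40, 39, 38  42, 39, 38  41, 37, 37  41, 36, 35  42, 37, 38
136  42, 38, 38  41, 37, 40  41, 36, 36  42, 37, 35  42, 39, 39  42, 40, 40  43, 42, 42  44, 41, 40  43, 42, 39  43, 37, 39  36, 34, 34  42, 38, 38  39, 36, 34  42, 36, 38  40, 37, 36  44, 40, 38  39, 36, 35
137  39, 34, 35  37, 37, 33  42, 38, 39  42, 40, 40  43, 40, 40  43, 40, 39  41, 41, 39  44, 41, 41  41, 39, 39  40, 36, 35  41, 38, 39  40, 38, 38  41, 37, 38  40, 37, 38  42, 37, 36  37, 34, 34  37, 35, 33
138  38, 36, 36  38, 36, 37  41, 38, 37  45, 42, 41  43, 38, 39  41, 37, 39  38, 34, 38  41, 38, 36  41, 37, 38  40, 38, 39  41, 38, 37  40, 37, 38  40, 35, 35  39, 35, 35  39, 35, 36  39, 34, 35  41, 38, 37
139  41, 38, 38  39, 38, 38  42, 38, 40  42, 39, 40  45, 41,
[... 4855 characters left out ...]
, 40  41, 36, 36  35, 31, 32  30, 28, 28  33, 30, 30  31, 27, 27  29, 29, 26
163  46, 42, 39  43, 39, 40  42, 36, 34  45, 39, 37  40, 34, 32  38, 34, 33  37, 35, 30  33, 29, 30  39, 35, 34  41, 37, 37  41, 38, 36  38, 35, 35  34, 31, 31  33, 29, 29  23, 22, 23  25, 20, 23  25, 26, 19
164  46, 42, 39  45, 38, 37  47, 42, 40  47, 41, 39  44, 37, 34  43, 35, 33  44, 38, 38  40, 32, 29  40, 35, 33  40, 34, 32  39, 35, 35  41, 36, 35  39, 32, 32  37, 34, 32  35, 31, 30  31, 29, 28  27, 23, 25
165  43, 44, 52  42, 44, 49  46, 42, 47  45, 42, 46  45, 41, 44  43, 39, 39  46, 41, 39  43, 38, 37  45, 37, 37  45, 37, 37  43, 37, 36  43, 38, 35  46, 40, 36  40, 37, 33  39, 32, 32  36, 32, 29  37, 32, 29
```

```bash
python3 - <<'E'
import cv2,numpy as np
s=cv2.imread("pics/s8raw.png").astype(int)
for r in range(134,166,1): print(r,' '.join('%3d%s'%(p.sum()//3,'b' if p[0]>p[2]+25 else ' ') for p in s[r,267:287]))
t=cv2.imread("pics/t8raw.png").astype(int)
print()
for r in range(166,194): print(r,' '.join('%3d%s'%(p.sum()//3,'b' if p[0]>p[2]+25 else ' ') for p in t[r,322:350]))
E
```

```text
134  64   62   62   63   59   54   48   51   60   61   52   46   44   44   44   47   44   44   42   41 
135  62   62   60   61   58   56   55   65   79   79   70   56   45   44   46   43   40   38   40   42 
136  63   62   60   58   56   56   58   74   93  101   94   72   51   43   42   43   42   41   43   41 
137  60   59   59   55   56   60   66   79   94  102  101   81   59   43   43   42   40   42   43   44 
138  63   55   55   52   57   70   84   88   83   85   86   74   54   44   43   39   42   40   41   47 
139  83   78   76   73   68   81   95   92   74   63b  63   60   51   42   41   39   42   41   42   46 
140 125  126  128  119  100   86   90   85   68   54b  57b  58   47   43   42   40   41   43   46   50 
141 151  155  156  150  124   89   75   71   62   53b  54b  55   46   42   41   39   40   41   47   52 
142 160  161  160  157  131   89   66   66   59   52b  55b  54   45   43   40   38   35   36   41   48 
143 161  160  159  154  132   88   65   65   58   53b  59b  60   48   42   39   34   30   34   36   41 
144 159  158  158  153  130   88   62   63   58   55b  61b  
[... 5559 characters left out ...]
 246  246  245  234  178  123  112  101   68   23   15   51   91  118  139  149  152  150  151  153  155  153  128   80   36 
190  97  191  242  247  246  242  216  156  121  115   99   63   24   13   34   60   80   99  108  108  109  109  111  115  114   86   46   26 
191  67  161  233  248  247  242  199  136  115  110   91   54   20   17   36   54   63   67   69   71   72   71   72   71   62   42   26   39 
192  39  113  199  240  248  243  195  131  113  101   77   43   20   25   51   74   73   66   63   61   62   61   58   47   30   18   33   62 
193  24   62  131  192  231  231  183  126   99   82   59   30   21   38   70   99  103   98   91   77   67   62   52   34   23   32   61   89
```

Emit:
{"api": "jog_arm", "payload": {"turn": [[0,0,0],[0,0,0],[0,0,0]], "slide": [[0,-0.005,-0.07],[0,-0.005,-0.07],[0,-0.005,-0.07]], "hand": [1,1,1]}}

```text
t: 12.1
tcp_pos: [0.5268, -0.2866, 0.2906]
eef_rot: [-180.0, -45.1, 75.0]
wrist_force: [0.8, -0.2, 0.1]
width: 0.0138
```

```bash
python3 - <<'E'
from h import *
s=get_state();b=now();print(b[0],s['eef_rot'],s['t'],s['wrist_force'])
g=b[0]+.163*b[1][:,2];d=b[1]@np.array([q2,0,-q2]);print("grip",g)
t=cams.get_image("top");sc=cams.get_image("scene")
G=lambda c:np.clip(255*(c/255.)**.6,0,255).astype('uint8')
A=cv2.resize(G(sc[130:190,255:305]),(500,600),interpolation=cv2.INTER_CUBIC)[:600]
B=cv2.resize(G(t[160:206,308:348]),(300,345),interpolation=cv2.INTER_CUBIC)
c=np.zeros((600,800,3),np.uint8);c[:,:500]=A;c[:345,500:]=B
cv2.imwrite("pics/w9.png",c)
S=lambda P:((proj(cam("scene"),P)-[255,130])*10).round(0)
T=lambda P:((proj(cam("top"),P)-[308,160])*7.5+[500,0]).round(0)
for n,P in(("top end",g+.028*d),("grip",g),("low",g-.107*d),("round rim",(.5565,-.174,.056)),("tri rim",(.548,-.2455,.056))):print(n,S(P),T(P))
E
```

```text
[ 0.52682745 -0.28660563  0.2905927 ] [-179.9857578   -45.12057155   75.04133118] 12.1 [ 0.75028967 -0.16578606  0.06847827]
grip [ 0.5566016  -0.17500854  0.1755771 ]
top end [226.   4.] [752. 114.]
grip [223.  80.] [731. 136.]
low [213. 356.] [661. 210.]
round rim [212. 388.] [652. 218.]
tri rim [320. 314.] [864. 238.]
```

View pics/w9.png

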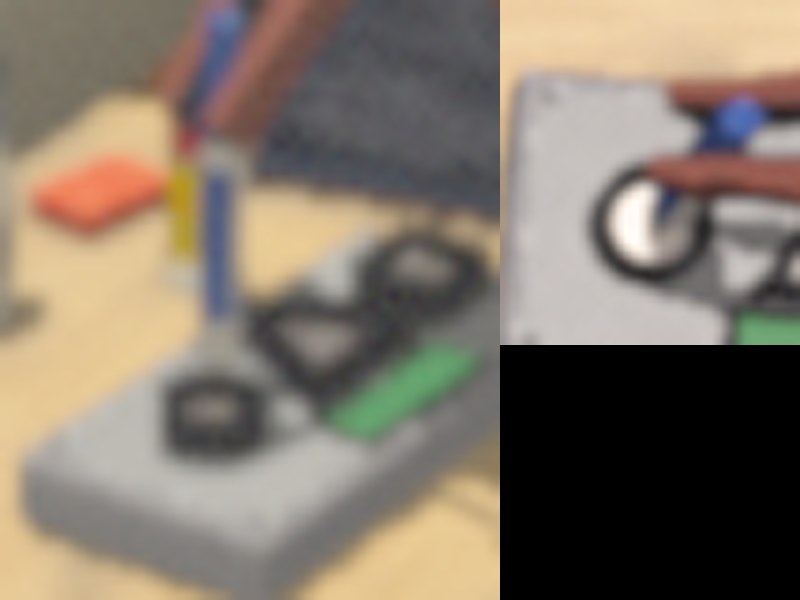

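The scene crop shows the marker upright, its low end at about (219,365) just above and over the round collar (215,400). The top crop agrees, with the collar at (652,222). I'll press the round key.

Emit:
{"api": "jog_arm", "payload": {"turn": [[0,0,0],[0,0,0],[0,0,0],[0,0,0],[0,0,0],[0,0,0],[0,0,0]], "slide": [[0,0.003,-0.02],[0,0.003,-0.04],[0,0.003,-0.052],[0,0.003,-0.06],[0,0.003,-0.064],[0,0.003,-0.064],[0,0.003,-0.064]], "hand": [1,1,1,1,1,1,1]}}

```text
t: 12.9
tcp_pos: [0.5277, -0.2858, 0.2598]
eef_rot: [179.8, -45.2, 75.1]
wrist_force: [-1.3, -0.9, 10.9]
width: 0.014
```

```bash
python3 - <<'E'
from h import *
s=get_state();b=now();g=b[0]+.163*b[1][:,2];print(b[0],"grip",g,s['t'],s['wrist_force'].round(2),s['moment'].round(2),"low z",g[2]-.107)
E
```

```text
[ 0.52765881 -0.28581814  0.25978491] grip [ 0.55789284 -0.17417161  0.14493738] 12.9 [-1.33 -0.89 10.86] [ 0.92 -0.06  0.22] low z 0.03793738367359899
```

```bash
cat >> h.py <<'E'
def slip():
    "cap shift in the wrist picture since w8raw, px (about 2 px/mm)"
    a=cv2.imread("pics/w8raw.png");n=cams.get_image("wrist")
    f=lambda i:cv2.subtract(i[...,0],i[...,2])[220:275,235:290]
    m=[np.argwhere(f(i)>35) for i in(a,n)];return [(q.min(0)+[220,235],q.mean(0).round(1)+[220,235],len(q)) for q in m]
E
python3 -c "
from h import *
print(slip())"
```

```text
[(array([227, 247]), array([244. , 260.1]), 640), (array([227, 248]), array([243.2, 260.7]), 613)]
```

Emit:
{"api": "jog_arm", "payload": {"turn": [[0,0,0],[0,0,0],[0,0,0],[0,0,0]], "slide": [[0,0,0.03],[0,0,0.064],[0,0,0.084],[0,0,0.084]], "hand": [1,1,1,1]}}

```text
t: 13.35
tcp_pos: [0.5272, -0.2863, 0.3021]
eef_rot: [179.7, -45.0, 75.2]
wrist_force: [-0.0, 0.2, 0.3]
width: 0.0143
```

```bash
python3 - <<'E'
from h import *
print(slip())
s=get_state();b=now();g=b[0]+.163*b[1][:,2];print("grip",g,s['t'],s['wrist_force'].round(2))
for n,K in(("sq",(.539,-.3152)),("tri",(.548,-.2440))):
    go(b,n,np.array([*K,.18]),75,45,.163)
E
```

```text
[(array([227, 247]), array([244. , 260.1]), 640), (array([228, 247]), array([243.9, 260.2]), 625)]
grip [ 0.55695455 -0.17513099  0.18576087] 13.4 [-0.13  0.21  0.61]
sq tcp [ 0.5092 -0.4265  0.2953] slide [-0.035, -0.28, -0.012] turn [0.0003, 0.0007, 0.0002]
tri tcp [ 0.5182 -0.3553  0.2953] slide [-0.017, -0.138, -0.012] turn [0.0003, 0.0007, 0.0002]
```

Emit:
{"api": "jog_arm", "payload": {"turn": [[0,0,0],[0,0,0],[0,0,0],[0,0,0],[0,0,0]], "slide": [[-0.035,-0.28,0],[-0.035,-0.28,0],[-0.035,-0.28,0],[-0.035,-0.28,0],[-0.035,-0.28,0]], "hand": [1,1,1,1,1]}}

```text
t: 13.9
tcp_pos: [0.5086, -0.427, 0.299]
eef_rot: [-180.0, -45.1, 74.8]
wrist_force: [-0.1, 0.3, 0.2]
width: 0.0141
```

```bash
python3 - <<'E'
from h import *
s=get_state();b=now();g=b[0]+.163*b[1][:,2];d=b[1]@np.array([q2,0,-q2]);print("grip",g,s['t'],s['wrist_force'].round(2),s['q'].round(1))
go(b,"sq press",np.array([.539,-.3152,.1436]),75,45,.163)
sc=cams.get_image("scene");t=cams.get_image("top");cv2.imwrite("pics/s10raw.png",sc);cv2.imwrite("pics/t10raw.png",t)
print("scene low",proj(cam("scene"),g-.107*d),"rim",proj(cam("scene"),(.539,-.3167,.056)))
for r in range(int(proj(cam("scene"),g-.107*d)[1])-8,int(proj(cam("scene"),g-.107*d)[1])+10):
    c=int(proj(cam("scene"),g-.107*d)[0]);print(r,c-9,' '.join('%3d%s'%(p.sum()//3,'b' if int(p[0])>int(p[2])+25 else ' ') for p in sc[r,c-9:c+14].astype(int)))
E
```

```text
grip [ 0.53868803 -0.31552918  0.18389424] 13.9 [-0.15  0.25  0.18] [ 62.6  43.2 -30.5  87.5 -22.1  73.   31.1]
sq press tcp [ 0.5092 -0.4265  0.2589] slide [0.001, 0.001, -0.08] turn [-0.0005, -0.0, 0.0008]
scene low [297.37305624 149.84727884] rim [297.12799971 154.61453313]
141 288  51   48   47   47   47   47   50   49   49   52b  55b  68   67   54   41   41   40   40   41   44   39   47   43 
142 288  48   49   49   50   48   48   49   48   49   49b  56b  64   64   54   48   44   44   42   45   42   42   45   45 
143 288  47   45   45   50   49   50   46   48   49   52b  56b  65   65   53   49   49   48   47   46   44   44   43   46 
144 288  39   40   41   44   47   45   45   46   48   51b  57b  67   67   54   48   47   46   48   43   46   43   44   43 
145 288  34   35   35   37   39   41   40   44   51   57b  62b  67   65   52   46   45   44   42   42   42   43   44   41 
146 288  40   35   35   39   37   37   36   43   60   73   78   75   66   47   38   42   40   41   39   39   39   40   40 
147 288  42   38   39   41   41   40   39   47   70   90   95   90   72   47   34   
[... 690 characters left out ...]
   73   50   50   48   43   43   46   49   51   55   65   74   85   96   88   70   69 
154 288 156  148  137  116   82   55   43   42   49   41   33   29   30   34   41   57   81  100  103  106   96   90  104 
155 288 154  140  111   80   52   35   43   66   76   66   51   36   30   29   29   49   83  112  119  109   90   92  107 
156 288 152  131   84   49   33   34   51   71   83   80   73   58   40   30   31   46   84  116  122  106   84   78   85 
157 288 147  125   76   36   26   36   45   59   63   70   69   55   42   32   25   54   91  118  120   99   86   85   83 
158 288 140  119   73   36   27   30   34   37   40   44   47   37   31   28   31   51   85  109  112  104  105  116  111
```

Emit:
{"api": "jog_arm", "payload": {"turn": [[0,0,0],[0,0,0],[0,0,0],[0,0,0],[0,0,0],[0,0,0],[0,0,0],[0,0,0]], "slide": [[0,0,-0.03],[0,0,-0.055],[0,0,-0.07],[0,0,-0.079],[0,0,-0.084],[0,0,-0.084],[0,0,-0.084],[0,0,-0.084]], "hand": [1,1,1,1,1,1,1,1]}}

```text
t: 14.8
tcp_pos: [0.5099, -0.4256, 0.2598]
eef_rot: [179.8, -45.2, 75.1]
wrist_force: [-1.9, 0.1, 9.9]
width: 0.0143
```

```bash
python3 - <<'E'
from h import *
s=get_state();b=now();g=b[0]+.163*b[1][:,2];print("grip",g,s['t'],s['wrist_force'].round(2),"low z",g[2]-.107)
print(slip())
E
```

```text
grip [ 0.54001161 -0.31387475  0.1449814 ] 14.8 [-1.89  0.09  9.87] low z 0.037981397908088896
[(array([227, 247]), array([244. , 260.1]), 640), (array([227, 247]), array([244. , 260.8]), 635)]
```

Same signature as the round key: 10 N, low end at z≈0.038, no slip. I go up and over to the triangle: from the square, +0.009 m in x and +0.071 m in y.

Emit:
{"api": "jog_arm", "payload": {"turn": [[0,0,0],[0,0,0],[0,0,0],[0,0,0],[0,0,0],[0,0,0],[0,0,0]], "slide": [[0,0,0.04],[0,0,0.084],[0,0,0.084],[0.018,0.142,0.084],[0.018,0.142,0.084],[0.018,0.142,0.084],[0.018,0.142,0.084]], "hand": [1,1,1,1,1,1,1]}}

```text
t: 15.55
tcp_pos: [0.5182, -0.3554, 0.3005]
eef_rot: [179.9, -45.0, 75.1]
wrist_force: [0.2, -1.0, -0.2]
width: 0.0141
```

```bash
python3 - <<'E'
from h import *
s=get_state();b=now();g=b[0]+.163*b[1][:,2];d=b[1]@np.array([q2,0,-q2]);print("grip",g,s['t'],s['wrist_force'].round(2))
go(b,"tri press",np.array([.548,-.2440,.1436]),75,45,.163)
sc=cams.get_image("scene");c,r=proj(cam("scene"),g-.107*d);print("low",c,r,"rim",proj(cam("scene"),(.548,-.2455,.056)));c,r=int(c),int(r)
for k in range(r-5,r+18):print(k,c-9,' '.join('%3d%s'%(p.sum()//3,'b' if int(p[0])>int(p[2])+25 else ' ') for p in sc[k,c-9:c+14].astype(int)))
E
```

```text
grip [ 0.5481929  -0.24413656  0.18522769] 15.55 [ 0.24 -1.03 -0.17]
tri press tcp [ 0.5182 -0.3553  0.2589] slide [-0.0, 0.0, -0.083] turn [0.0002, 0.0004, 0.0001]
low 287.00666234685343 156.18571735360823 rim [286.97669241 161.42904164]
151 278 153  162  162  161  161  159  152  133   94   68b  79  107  125  128  116  109   96   80   77   69   54   54   65 
152 278 157  166  167  164  163  162  159  140  102   79   87  111  125  123  121  116   99   76   72   68   58   69   91 
153 278 161  166  167  168  166  166  163  147  115   97   98  105  105   97   92   87   71   51   46   43   45   63   83 
154 278 160  167  167  167  167  167  164  151  126  108  104   98   85   67   56   47   40   33   34   30   31   41   52 
155 278 153  161  165  166  166  166  163  152  127  112  104   91   69   48   35   26   31   35   47   47   47   38   32 
156 278 128  143  159  164  162  163  158  145  128  116  108   92   64   36   28   26   31   45   59   68   71   58   37 
157 278  99  122  148  157  157  153  148  144  136  128  121  107   68   35   27   27   30   37   51   64   69   56   38 

[... 1266 characters left out ...]
   47   31   29   30   30   37   53   69   72   72   76   81   82   79   76   71   74 
169 278  58   39   46   74   99  104   81   50   35   29   42   57   73   79   82   82   82   82   77   70   71   77   87 
170 278  93   51   45   76  113  131  114   81   49   42   59   74   81   82   83   83   80   79   71   69   80   94   96 
171 278  91   47   45   79  121  142  137  111   77   55   68   79   80   81   82   79   75   75   74   84   95   96   85 
172 278  53   35   40   74  118  144  146  131  105   79   73   73   76   79   77   73   77   86   95   97   91   82   72 
173 278  29   28   34   66  112  145  150  145  131  115   99   86   79   76   71   74   89  101  103   89   78   69   65
```

Emit:
{"api": "jog_arm", "payload": {"turn": [[0,0,0],[0,0,0],[0,0,0],[0,0,0],[0,0,0],[0,0,0],[0,0,0],[0,0,0]], "slide": [[0,0,-0.03],[0,0,-0.055],[0,0,-0.07],[0,0,-0.079],[0,0,-0.084],[0,0,-0.084],[0,0,-0.084],[0,0,-0.084]], "hand": [1,1,1,1,1,1,1,1]}}

```text
t: 16.4
tcp_pos: [0.519, -0.355, 0.2598]
eef_rot: [179.8, -45.2, 75.1]
wrist_force: [-1.6, -1.0, 11.9]
width: 0.0142
```

```bash
python3 - <<'E'
from h import *
s=get_state();b=now();g=b[0]+.163*b[1][:,2];print("grip",g,s['t'],s['wrist_force'].round(2),"low z",g[2]-.107)
print(slip())
E
```

```text
grip [ 0.54920006 -0.24341856  0.14495098] 16.4 [-1.56 -1.01 11.91] low z 0.03795097582298733
[(array([227, 247]), array([244. , 260.1]), 640), (array([226, 247]), array([242.5, 261. ]), 629)]
```

Emit:
{"api": "jog_arm", "payload": {"turn": [[0,0,0],[0,0,0],[0,0,0],[0,0,0],[0,0,0],[0,0,0],[0,0,0],[0,0,0]], "slide": [[0,0,0.04],[0,0,0.1],[0,0,0.2],[0,0.4,0.24],[0,0.5,0.24],[0,0.5,0.24],[0,0.5,0.24],[0,0.5,0.24]], "hand": [1,1,1,1,1,1,1,1]}}

```text
t: 17.25
tcp_pos: [0.5178, -0.1041, 0.3789]
eef_rot: [179.9, -45.0, 75.0]
wrist_force: [1.2, -0.1, -0.5]
width: 0.014
```

```bash
python3 - <<'E'
from h import *
s=get_state();b=now();print(b[0],s['t'],s['q'].round(1))
g=O+along*.110
p=go(b,"lift",g+up*.1,98,0,.163)
E
```

```text
[ 0.51781882 -0.10409808  0.37885295] 17.25 [ 50.9  24.4 -42.9 110.4 -36.3  53.7  18.7]
lift tcp [0.5473 0.2882 0.3708] slide [0.059, 0.785, -0.016] turn [-0.2512, 0.0159, 0.1212]
```

Emit:
{"api": "jog_arm", "payload": {"turn": [[-0.2512,0.0159,0.1212],[-0.2512,0.0159,0.1212],[-0.2512,0.0159,0.1212],[-0.2512,0.0159,0.1212],[-0.2512,0.0159,0.1212],[-0.2512,0.0159,0.1212],[-0.2512,0.0159,0.1212],[-0.2512,0.0159,0.1212]], "slide": [[0.059,0.785,0.02],[0.059,0.785,0.02],[0.059,0.785,0.02],[0.059,0.785,0.02],[0.059,0.785,0.02],[0.059,0.785,0.02],[0.059,0.785,0.02],[0.059,0.785,0.02]], "hand": [1,1,1,1,1,1,1,1]}}

```text
t: 18.05
tcp_pos: [0.5468, 0.2901, 0.389]
eef_rot: [180.0, -0.0, 98.1]
wrist_force: [1.1, -0.8, -0.2]
width: 0.0142
```

Emit:
{"api": "jog_arm", "payload": {"turn": [[0,0,0],[0,0,0]], "slide": [[0,0,0],[0,0,0]], "hand": [1,1]}}

```text
t: 18.25
tcp_pos: [0.5472, 0.2876, 0.3883]
eef_rot: [-180.0, -0.0, 98.1]
wrist_force: [0.5, 0.4, -0.5]
width: 0.0141
```

```bash
python3 - <<'E'
from h import *
s=get_state();b=now();print(b[0],s['t'],s['eef_rot'],s['width'])
g=O+along*.110+nrm*.0015
p=go(b,"down",g,98,0,.163)
E
```

```text
[0.54717341 0.28760324 0.38829702] 18.25 [-1.79964848e+02 -3.65218412e-02  9.81302278e+01] 0.01407154123518594
down tcp [0.5474 0.2872 0.2718] slide [0.0, -0.001, -0.233] turn [-0.0002, -0.0002, -0.0007]
```

Emit:
{"api": "jog_arm", "payload": {"turn": [[0,0,0],[0,0,0],[0,0,0],[0,0,0],[0,0,0],[0,0,0],[0,0,0],[0,0,0]], "slide": [[0,0,-0.08],[0,0,-0.15],[0,0,-0.19],[0,0,-0.21],[0,0,-0.222],[0,0,-0.231],[0,0,-0.231],[0,0,-0.231]], "hand": [1,1,1,1,1,1,1,1]}}

```text
t: 19.05
tcp_pos: [0.548, 0.2866, 0.2735]
eef_rot: [180.0, -0.1, 98.0]
wrist_force: [-0.5, -0.2, -1.0]
width: 0.0138
```

Emit:
{"api": "jog_arm", "payload": {"turn": [[0,0,0],[0,0,0],[0,0,0],[0,0,0],[0,0,0],[0,0,0],[0,0,0],[0,0,0]], "slide": [[0,0,-0.004],[0,0,-0.004],[0,0,-0.004],[0,0,-0.004],[0,0,-0.004],[0,0,-0.004],[0,0,-0.004],[0,0,-0.004]], "hand": [1,1,0.5,0.5,0.5,0.5,0.5,0.5]}}

```text
t: 19.85
tcp_pos: [0.5477, 0.2865, 0.2706]
eef_rot: [-180.0, -0.0, 98.0]
wrist_force: [0.1, -0.2, 0.6]
width: 0.0439
```

Emit:
{"api": "jog_arm", "payload": {"turn": [[0,0,0],[0,0,0],[0,0,0],[0,0,0],[0,0,0],[0,0,0]], "slide": [[0,0,0.04],[0,0,0.12],[0,0,0.2],[0,-0.12,0.24],[0,-0.2,0.24],[0,-0.2,0.24]], "hand": [0.5,0.5,0.5,0.2,0.2,0.2]}}

```text
t: 20.45
tcp_pos: [0.5491, 0.1793, 0.3912]
eef_rot: [180.0, 0.2, 97.5]
wrist_force: [-0.5, 0.2, -0.1]
width: 0.0647
```

Emit:
{"api": "jog_arm", "payload": {"turn": [[0.2477,0.0349,0],[0.2477,0.0349,0],[0.2477,0.0349,0],[0.2477,0.0349,0],[0.2477,0.0349,0],[0.2477,0.0349,0],[0.2477,0.0349,0],[0.2477,0.0349,0]], "slide": [[0.06,-0.27,-0.1],[0.06,-0.27,-0.1],[0.06,-0.27,-0.1],[0.06,-0.27,-0.1],[0.06,-0.27,-0.1],[0.06,-0.27,-0.1],[0.06,-0.27,-0.1],[0.06,-0.27,-0.1]], "hand": [0.2,0.2,0.2,0.2,0.2,0.2,0.2,0.2]}}

```text
t: 21.25
tcp_pos: [0.5776, 0.0524, 0.3409]
eef_rot: [-180.0, -44.9, 98.1]
wrist_force: [-0.3, 0.6, 0.7]
width: 0.0704
```

```bash
python3 - <<'E'
from h import *
s=get_state();b=now();print(b[0],s['t'],s['eef_rot'],s['width'],s['wrist_force'].round(2))
w=cam("wrist");im=cams.get_image("wrist");cv2.imwrite("pics/w11raw.png",im)
old=cv2.imread("pics/w7raw.png")
s7=cam("wrist",dict(tcp_pos=np.array([.58,.052,.3341]),eef_rot=np.array([179.8625,-44.9828,97.9895])))
for n,c,i in(("home1",s7,old),("now",w,im)):
    u,v=proj(c,O+along*.135),proj(c,O);x0=int(u[0])-30;y0=int(u[1])-20
    i=i.astype(int);roi=i[y0:y0+160,x0:x0+60];bl=np.argwhere(roi[...,0]-roi[...,2]>40);wh=np.argwhere(roi.min(2)>85)
    wh=wh[(wh[:,0]>bl[:,0].max()-3)&(wh[:,0]<v[1]-y0+12)]
    print(n,"pred top",u.round(1),"low",v.round(1),"blue rows",bl[:,0].min()+y0,bl[:,0].max()+y0,"col",bl[:,1].mean()+x0,"white rows",wh[:,0].min()+y0,wh[:,0].max()+y0,"col",wh[:,1].mean()+x0,len(wh))
cv2.imwrite("pics/w11.png",im)
E
```

```text
[0.57760919 0.05242765 0.34085325] 21.25 [-179.96973349  -44.91246145   98.09879952] 0.07037930640273102 [-0.25  0.61  0.67]
home1 pred top [259.5 147.4] low [259.7 264.6] blue rows 149 192 col 259.79158316633266 white rows 193 268 col 259.8510344827586 725
now pred top [263.1 151.5] low [262.7 266.4] blue rows 153 195 col 263.3953488372093 white rows 197 270 col 263.1758569299553 671
```

```bash
python3 - <<'E'
from h import *
from cell import finish_job
t=cams.get_image("top");a=cv2.resize(cv2.imread("pics/top0.png"),(512,384),interpolation=cv2.INTER_AREA)
for n,(x,y) in dict(tape=(205,398),block=(361,216),jar=(520,392),ref=(265,205)).items():
    x,y=int(x*.64),int(y*.64);p=[cv2.cvtColor(i[y-28:y+28,x-28:x+28],cv2.COLOR_BGR2GRAY).astype(np.float32) for i in(a,t)]
    print(n,[np.round(v,2) for v in cv2.phaseCorrelate(*p)])
s=get_state();print(s['t'],s['wrist_force'].round(2))
print(finish_job())
E
```

```text
tape [array([0.01, 0.04]), np.float64(1.0)]
block [array([-0.93, -0.33]), np.float64(0.1)]
jar [array([-0.28, -0.08]), np.float64(0.62)]
ref [array([ 0.05, -0.29]), np.float64(0.53)]
21.35 [-0.27  0.13  0.08]
the job is handed in; nothing more can be done
None
```

I finished the whole job and handed it in at about 21.4 s of the 61 s allowed; the hand-in reports no verdict.

- **First lay-down:** I laid the marker in the sloping rest and let go. A wrist picture showed it home, white end against the stop.
- **Key presses:** I took it again by its raised blue end and pressed round, square, then triangle with the white end. Each press held until I read 10–12 N upward with the marker's lower end at about 38 mm, close to the bottom of the key travel. I lifted it clear after each one, and it did not slip in the grip. I had no direct reading of the keys, so "fully down" and "came up again" rest on force and height.
- **Final lay-down:** I laid the marker back in the rest and drew the gripper clear. In the last wrist picture its ends were within about 1 pixel of where they sat, relative to prediction, after the first lay-down. I checked this from pixel values only, because I had used all 12 picture views.
- **Tape, block and jar:** The tape showed no movement, and the jar shifted 0.3 pixel, which is within noise. The block's comparison was inconclusive (1 pixel shift, very low match), probably because of the arm or its shadow in view. I moved nothing near it.

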